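# Drop the stencil cover on its pin and hold it down

## Robot

A 7-joint arm with a two-finger parallel gripper is mounted at the origin on the work surface; the furniture and walls round the work are solid. World frame = base frame: x ahead of the robot, y to its left, z up, the work surface at z = 0. Lengths are in m, angles in degrees, forces in N, time in s.
With the tool pointing down it reaches from about 0.425 to 0.875 m from the base axis. Payload 4.7 kg.
Tool frame: the origin (TCP) lies at the very end of the fingers, on their centre line; the grasp point (between the pads) lies 19 mm behind it; z points along the fingers, y is the direction in which the jaws open and shut (so a half turn about z gives the same grasp; the last joint's range is limited). The gripper opens to 85 mm and grips with 20 to 120 N. Pads are 22 mm wide; open, the fingers measure 114 mm over their backs; the gripper's body (76 mm by 85 mm) begins 54 mm behind the grasp point. The pads swing forward as they close: fully open they stand 13 mm farther back than shut.
Start: joints at [-72.989, 18.392, -4.016, 83.108, 1.295, 78.541, -3.26], TCP at [0.181, 0.624, 0.231] pointing down, gripper open.
Joint ranges: [-163.93, 163.93], [-17.29, 119.83], [-79.2, 71.16], [3.27, 140.29], [-89.18, 269.18], [5.43, 117.66], [-154.24, 154.24]. Speed limits (degrees/s): [147.25, 147.25, 180, 180, 180, 180, 180].

## Interface

Orientations are given as a 3x3 rotation matrix whose columns are the frame's x, y, z axes.
In Python, from workcell import goto, movel, movej, release, close_gripper, sleep, solve_ik, read_state, snapshot, camera_info, PlanningError, close_job gives the robot as it stands. The module is installed in compiled form; this text tells all that it offers. Calls block until the motion is done:
- goto(position, orientation): joint-space move of the TCP to a pose.
- movel(position, frame=None, rate=0.15, threshold=None): straight line of the TCP; frame=None keeps the orientation; rate is the mean speed in m/s. With threshold (N) it stops when the force on the tool has changed by that much, and returns True; else False.
- movej(angles): joint-space move.
- release() and close_gripper(newtons=None): open the fingers fully, or close them until they stop; newtons is the grip in N (None keeps the last).
- sleep(seconds).
- solve_ik(position, orientation): joint angles nearest the present ones, or None.
- read_state(): the state.
- snapshot(name): name is "side" or "top" or "wrist"; returns the picture (420x560x3 uint8, red, green, blue); there is no depth.
- camera_info(name): a dict with "K" (3x3 intrinsics, pixels), "R" (3x3) and "t" (3): a world point X has camera coordinates R X + t; the wrist camera has in their place "tool_from_camera" (4x4, takes a point from camera to tool coordinates, whose origin is the TCP and whose axes are the flange's). Camera axes: x right, y down, z forward; pixel columns grow to the right and rows downward; lengths in m; the calibration is good to about 2 mm. A picture is of the moment at which its call begins: read the wrist's pose just before it. camera_info takes no time and is no camera call.
A pose or a line that the arm cannot do raises PlanningError and nothing moves.
- close_job(): hands the job in, once; it reports no verdict.
The state is a dict: "time": time; "q": joint angles; "joint_velocities": joint speeds; "effort": joint torques, N m; "tcp_pos": TCP position; "tcp_rot": TCP orientation; "contact_force": force on the tool from outside, world axes, zero at the start; "moment": the same for the moment, N m; "gripper_width": finger opening in m.
Only numpy, scipy, OpenCV 4.12 (cv2) and the standard library are available. Lean on these libraries where they do the work, as an engineer would, in place of code of your own. Each camera call takes 0.05 s, during which the arm holds its last target.

## Task

Take the blue stencil cover by its wooden handle, set it on the plywood nest of the tile jig so that its hidden centre hole drops over the brass locating pin and its two windows lie square over the two tiles, then press it down until the sprung nest is fully home. Finish while still holding the cover pressed down by the handle, as somebody is about to dab engobe through the windows; leave the stamp, jar and beaker alone.

Things in the scene. Friction and masses are not known exactly. Their poses are not given: they have to be found in the camera images.
- cover: loose blue stencil plate, 150 (own x) x 90 (own y) x 8 mm, 0.25 kg, lying flat, handle up, with a 24 x 36 mm window 45 mm either side of the middle along own x. Origin: centre of its underside, z up, which is the centre of the hidden pin hole, 15 mm wide with chamfered mouth, 22 mm deep, closed at the top. Half a turn about z gives the same shape
- handle (a point): middle of the cover's wooden handle, 41 mm above its underside: a bar 48 mm long along the cover's x, 16 mm thick along its y, from 26 to 56 mm above the underside. It stands on a flat round black flange, 40 mm in diameter, whose top is 26 mm above the underside (fingertips may bear on it)
- jig: tile jig fixed to the table: brown base board 180 (own x) x 110 (own y) x 12 mm; origin at the centre of its underside, z up. Over it the sprung plywood nest, 150 (own x) x 90 (own y) mm, with a green and a blue test tile fixed below flush, 45 mm either side of the middle along own x. Cover is square when own x of cover and jig are parallel, either way round
- pin_tip (a point): tip of the jig's fixed upright brass pin, 12 mm in diameter, slightly tapered at the top, in the middle of the nest. The tip is 43 mm above the table, 9 mm above the unloaded nest: a cover that misses rides on the tip, its underside at 43 mm; one that has dropped on lies on the nest with its underside at 34 mm
- nest (a joint): downward travel of the sprung nest, m: 0 unloaded (top 34 mm above the table), 0.006 fully home on its stop (top at 28 mm). The springs carry the cover's weight without moving; pressing must add about 4 N to start it and about 8 N to bring it home
- stamp: loose wooden stamp standing on the table, 26 x 26 x 60 mm, origin at the centre of its underside; leave alone
- jar: loose small black test jar, 49 mm in diameter, 64 mm high, origin at the centre of its underside; leave alone
- beaker: loose pale slip beaker, 70 mm in diameter, 78 mm high, origin at the centre of its underside; leave alone

How it is judged (in metres and radians):
On the way, in this order (a step that is already met when the one before it is completed fails the run):
1. the cover is lifted clear of table and jig, more than 40 mm up (height (world z) of cover above 0.04 m), for 0.1 s.
2. the cover has dropped on the pin and lies on the nest (horizontal distance between cover and pin_tip below 0.004 m and angle between cover's own z axis and vertical below 0.07 rad and z of cover in the frame of jig below 0.0365 m), for 0.1 s.
At the end, for the whole second after the job is handed in: Cover on the pin (within 4 mm), level (0.07 rad) and square to the jig (0.1 rad); nest held over 4.5 of 6 mm down, cover underside under 30.5 mm above the jig foot; fingers bear on it with over 2 N; cover still; bystanders within 30 mm of their start and upright (horizontal distance between cover and pin_tip below 0.004 m and angle between cover's own z axis and vertical below 0.07 rad and z of cover in the frame of jig below 0.0305 m and angle between the x axis of cover and the x axis of jig, either way round below 0.1 rad and value of joint nest above 0.0045 m and contact force between the fingers and cover above 2 N and linear speed of cover below 0.02 m/s and distance of each of stamp, jar, beaker from where it was at the start of the episode below 0.03 m and angle between each of stamp, jar, beaker's own z axis and vertical below 0.3 rad); the arm keeps its last pose, push and grip.
It fails at once if the stamp is shoved away (distance of stamp from where it was at the start of the episode above 0.03 m).
It fails at once if the jar is shoved away (distance of jar from where it was at the start of the episode above 0.03 m).
It fails at once if the beaker is shoved away (distance of beaker from where it was at the start of the episode above 0.03 m).
It also fails if it takes over 32 s, if anything falls off the work surface, if the arm or the gripper's body presses on something with over 40 N, if the wrist force passes 120 N, or if a joint passes its speed limit or range.

## Working session

There is one attempt and no reset: what is moved stays moved. The work goes in short steps, each a Python script; the robot and the scene stay as the last script left them, time stands still between calls to the robot, and variables do not carry over. Pictures are saved under pics/ and viewed, and the job is handed in when it is done.

```bash
mkdir -p pics; ls; python3 - <<'E'
from workcell import *
import cv2, numpy as np
np.set_printoptions(precision=4,suppress=True)
for n in ("side","top","wrist"):
    s=read_state()
    im=snapshot(n); cv2.imwrite(f"pics/{n}0.png",im[:,:,::-1]); print(n,camera_info(n))
print(s)
E
```

```text
pics
side {'K': array([[503.2468,   0.    , 287.6028],
       [  0.    , 503.2468, 204.4282],
       [  0.    ,   0.    ,   1.    ]]), 'R': array([[-0.9977, -0.0671,  0.0104],
       [-0.038 ,  0.4256, -0.9041],
       [ 0.0563, -0.9024, -0.4272]]), 't': array([0.503 , 0.0977, 0.9329])}
top {'K': array([[396.189 ,   0.    , 277.9819],
       [  0.    , 396.189 , 213.4646],
       [  0.    ,   0.    ,   1.    ]]), 'R': array([[-0.0183, -0.9991, -0.0379],
       [-0.9895,  0.0235, -0.1426],
       [ 0.1433,  0.0348, -0.9891]]), 't': array([-0.014 ,  0.5073,  0.8947])}
wrist {'K': array([[378.4104,   0.    , 281.8646],
       [  0.    , 378.4104, 212.4196],
       [  0.    ,   0.    ,   1.    ]]), 'tool_from_camera': array([[-0.0002, -0.9481, -0.3181,  0.0819],
       [ 1.    , -0.0007,  0.0014,  0.0001],
       [-0.0016, -0.3181,  0.9481, -0.1419],
       [ 0.    ,  0.    ,  0.    ,  1.    ]])}
{'time': 0.1, 'q': array([-72.9889,  18.4356,  -4.0164,  83.1681,   1.2976,  78.5407,
        -3.2607]), 'joint_velocities': array([-0.0001, -0.1488, -0.0827, -0.0416,  0.0189,  0.0134,  0.0053]), 'effort': array([ -0.0006, -49.4878,  -0.3842, -31.5209,   0.013 ,   0.0073,
        -0.    ]), 'tcp_pos': array([0.1813, 0.6237, 0.2303]), 'tcp_rot': array([[-0.9603,  0.279 , -0.0004],
       [ 0.279 ,  0.9603, -0.0017],
       [-0.0001, -0.0017, -1.    ]]), 'contact_force': array([ 0.0397, -0.276 ,  0.6171]), 'moment': array([ 0.0014, -0.0497, -0.0206]), 'gripper_width': 0.08534240280036781}
```

View pics/top0.png

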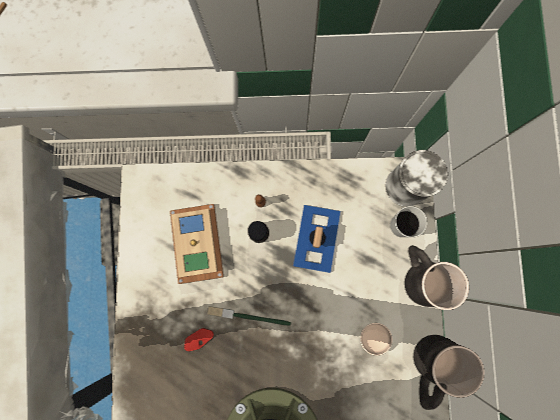

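View pics/side0.png

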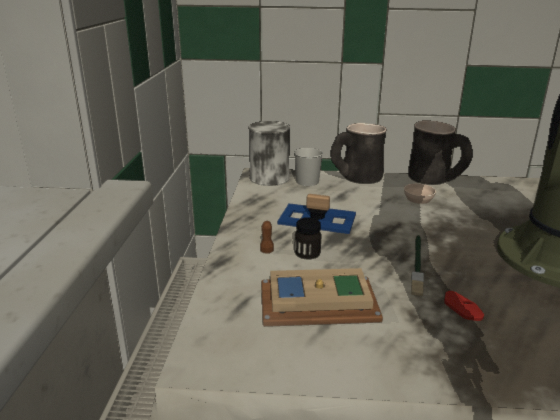

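View pics/wrist0.png

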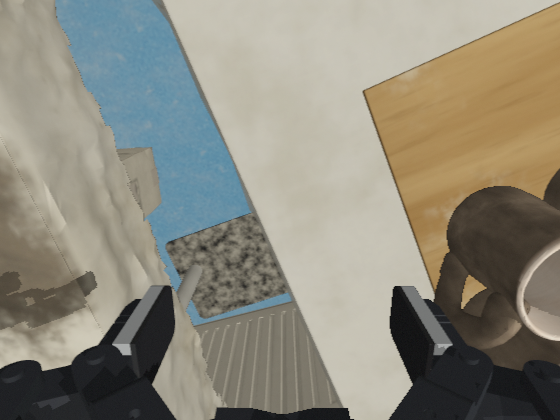

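Top view: jig is at about (195,245) with the pin near (194,242). The cover is at about (318,238), the jar at (258,232) and the stamp at (262,200). The beaker is probably the pale cup at (375,338) or the one at (408,222). Next I'll enlarge for the details.

```bash
python3 - <<'E'
import cv2
a=cv2.imread("pics/top0.png")
cv2.imwrite("pics/tc1.png",cv2.resize(a[185:295,285:355],None,fx=7,fy=7,interpolation=cv2.INTER_CUBIC)[:600*7])
c=a[195:295,160:350]; cv2.imwrite("pics/tc2.png",cv2.resize(c,None,fx=4.2,fy=4.2,interpolation=cv2.INTER_CUBIC)[:, :798])
cv2.imwrite("pics/tc1.png",cv2.resize(a[195:280,285:350],None,fx=7,fy=7,interpolation=cv2.INTER_CUBIC))
cv2.imwrite("pics/tc2.png",cv2.resize(a[200:285,160:230],None,fx=7,fy=7,interpolation=cv2.INTER_CUBIC))
E
```

```text
(no output)
```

View pics/tc1.png

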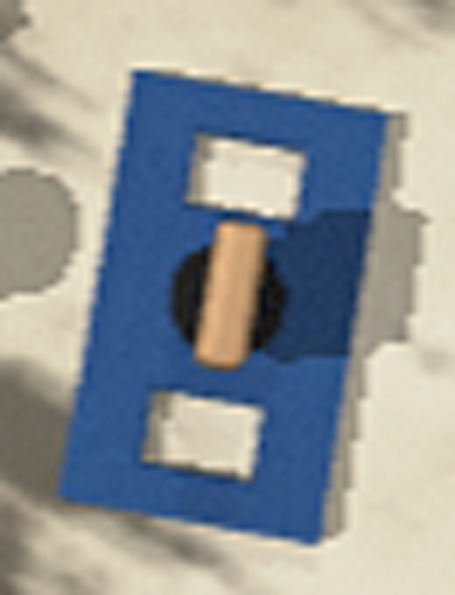

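View pics/tc2.png

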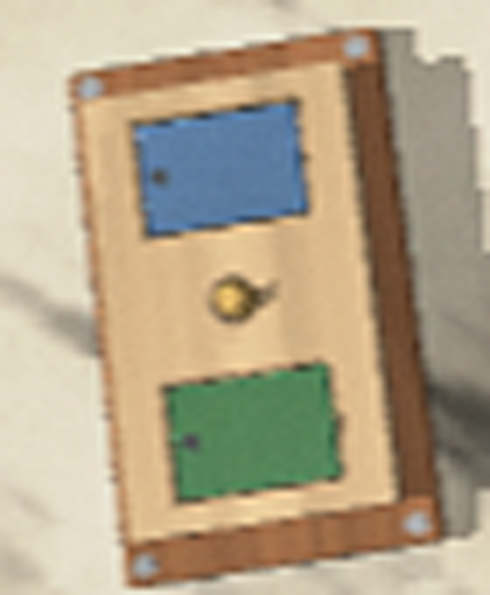

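Cover crop: corners at (133,70), (388,112), (320,545) and (62,497). The handle runs from (241,222) to (222,366). Jig crop: the nest is the light rectangle with its pin tip at about (234,298), and the tiles have clear corners. I'll turn these into poses by least squares.

```bash
cat > h.py <<'E'
from workcell import *
import numpy as np, cv2
from scipy.optimize import least_squares
np.set_printoptions(precision=4,suppress=True)
def proj(X,R,t,K):
    c=np.atleast_2d(X)@R.T+t; p=c@K.T; return p[:,:2]/p[:,2:]
def ray(px,z,R,t,K):
    d=R.T@np.linalg.inv(K)@np.array([px[0],px[1],1]); o=-R.T@t
    return o+d*(z-o[2])/d[2]
def fit(loc,px,R,t,K,x0):
    loc=np.array(loc,float);px=np.array(px,float)
    def f(p):
        c,s=np.cos(p[2]),np.sin(p[2])
        W=np.c_[p[0]+c*loc[:,0]-s*loc[:,1],p[1]+s*loc[:,0]+c*loc[:,1],loc[:,2]]
        return (proj(W,R,t,K)-px).ravel()
    r=least_squares(f,x0); return r.x,r.fun.reshape(-1,2)
def wristcam(s):
    T=camera_info("wrist")["tool_from_camera"];Rw=s["tcp_rot"]@T[:3,:3];tw=s["tcp_rot"]@T[:3,3]+s["tcp_pos"]
    return Rw.T,-Rw.T@tw,camera_info("wrist")["K"]
E
python3 - <<'E'
from h import *
c=camera_info("top");C=(c["R"],c["t"],c["K"])
def up(p,o): return [((a+.5)/7-.5+o[0],(b+.5)/7-.5+o[1]) for a,b in p]
px=up([(133,70),(388,112),(320,545),(62,497)],(285,195))
x,y,z=.075,.045,.008
# image up = +x world, image right=-y. cover own x ~ world x
loc=[(x,y,z),(x,-y,z),(-x,-y,z),(-x,y,z)]
p,r=fit(loc,px,*C,[.55,-.1,0]);print("cover",p,np.degrees(p[2]));print(r)
px=up([(234,298)],(160,200)); print("pin",ray(px[0],.043,*C))
px=up([(81,100),(345,62),(397,500),(128,545)],(160,200)); z=.034
loc=[(x,y,z),(x,-y,z),(-x,-y,z),(-x,y,z)]
p,r=fit(loc,px,*C,[.55,.2,0]);print("jig",p,np.degrees(p[2]));print(r)
h=up([(241,222),(222,366)],(285,195));print("handle ends",[ray(q,.056,*C) for q in h])
for n,q,z in (("stamp",(260,200),.06),("jar",(258,230),.064),("beaker?",(408,215),.078),("cup",(376,335),.05)): print(n,ray(q,z,*C))
E
```

```text
cover [ 0.4497 -0.1155 -0.1927] -11.043454123100503
[[-0.1794 -0.2458]
 [ 0.3044 -0.0802]
 [ 0.3286  0.0549]
 [-0.4588  0.2486]]
pin [0.4432 0.1741 0.043 ]
jig [0.4435 0.1753 0.127 ] 7.274160002269453
[[ 0.1217  0.0501]
 [-0.2927 -0.1521]
 [-0.0285  0.433 ]
 [ 0.1967 -0.3317]]
handle ends [array([ 0.4723, -0.1183,  0.056 ]), array([ 0.4256, -0.1107,  0.056 ])]
stamp [0.5358 0.0154 0.06  ]
jar [0.4661 0.0204 0.064 ]
beaker? [ 0.4906 -0.314   0.078 ]
cup [ 0.2302 -0.2355  0.05  ]
```

```bash
cat >> h.py <<'E'
def Rz(y): # tool down, jaws along own y of an object at yaw y; tool x = -own x
    c,s=np.cos(y),np.sin(y); return np.array([[-c,-s,0],[-s,c,0],[0,0,-1.]])
E
python3 - <<'E'
from h import *
s=read_state();R=Rz(.127);R2=Rz(-.193)
for p,r in (((.443,.174,.22),R),((.45,-.1155,.2),R2),((.45,-.1155,.03),R2),((.443,.174,.05),R)): print(solve_ik(p,r))
movel(s["tcp_pos"]+[0,0,.05])
goto((.443,.174,.22),R)
s=read_state();im=snapshot("wrist");cv2.imwrite("pics/w1.png",im[:,:,::-1])
np.savez("w1.npz",p=s["tcp_pos"],R=s["tcp_rot"]);print(s["time"],s["tcp_pos"],s["contact_force"])
goto((.45,-.1155,.2),R2)
s=read_state();im=snapshot("wrist");cv2.imwrite("pics/w2.png",im[:,:,::-1])
np.savez("w2.npz",p=s["tcp_pos"],R=s["tcp_rot"]);print(s["time"],s["tcp_pos"],s["contact_force"])
E
```

```text
[-42.511   -3.1219  17.3321 108.4114   0.9644  74.5711  71.8169]
[-25.6781  -5.2852  35.2194 111.9093   3.1941  72.4381  87.4036]
[-36.5238  10.7063  51.3723 122.4555 -10.7163  51.3061 100.046 ]
[-41.4447   7.4202  17.7939 119.2795  -2.8074  53.6844  75.1496]
2.525 [0.4429 0.1751 0.22  ] [-0.1726 -0.0034 -0.4187]
3.6917 [ 0.4505 -0.1136  0.2001] [-0.1966 -0.2892 -0.1674]
```

View pics/w1.png

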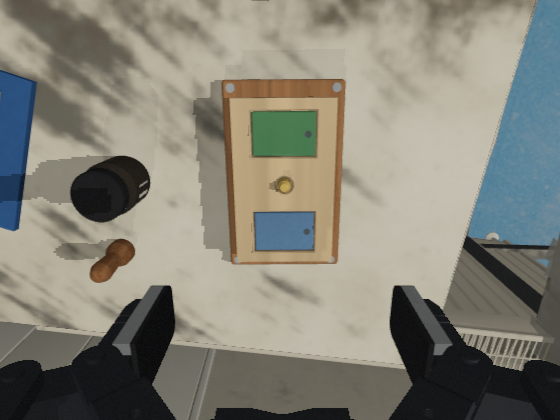

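View pics/w2.png

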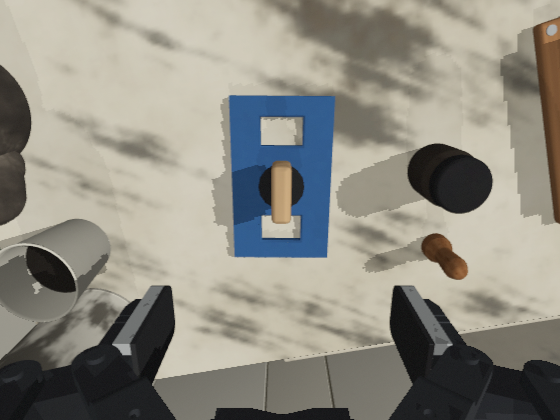

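w1 shows the jig centred near (285,180), with the pin tip at about (286,185). w2 shows the cover from (230,96) to (328,257), with the handle at about (282,190). I'll enlarge both to refine.

```bash
python3 - <<'E'
import cv2
a=cv2.imread("pics/w1.png");cv2.imwrite("pics/w1c.png",cv2.resize(a[85:270,215:355],None,fx=3.2,fy=3.2,interpolation=cv2.INTER_CUBIC))
cv2.imwrite("pics/w1d.png",cv2.resize(a[170:200,265:305],None,fx=16,fy=16,interpolation=cv2.INTER_CUBIC))
a=cv2.imread("pics/w2.png");cv2.imwrite("pics/w2c.png",cv2.resize(a[85:270,215:345],None,fx=3.2,fy=3.2,interpolation=cv2.INTER_CUBIC))
E
```

```text
(no output)
```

View pics/w1c.png

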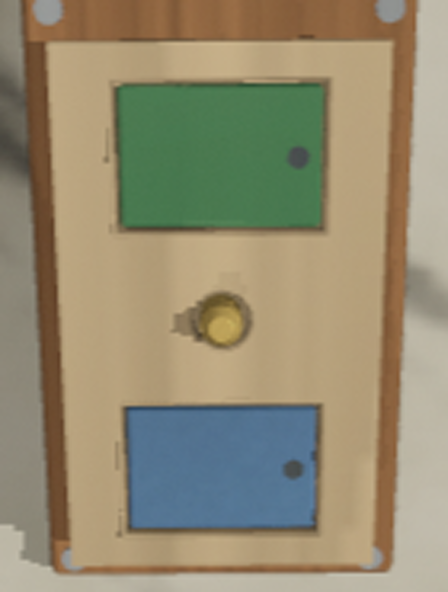

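View pics/w1d.png

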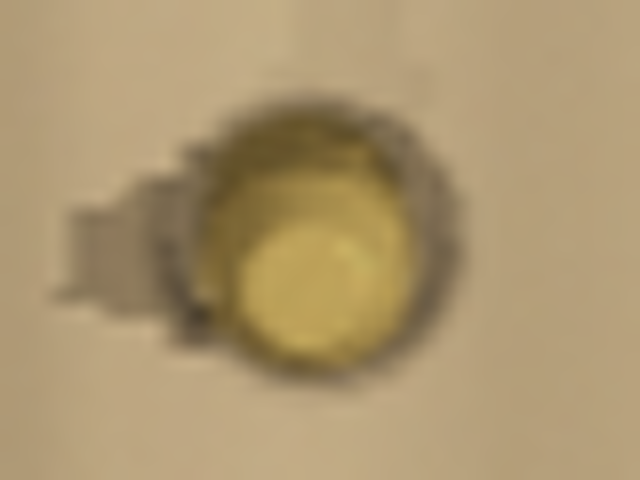

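View pics/w2c.png

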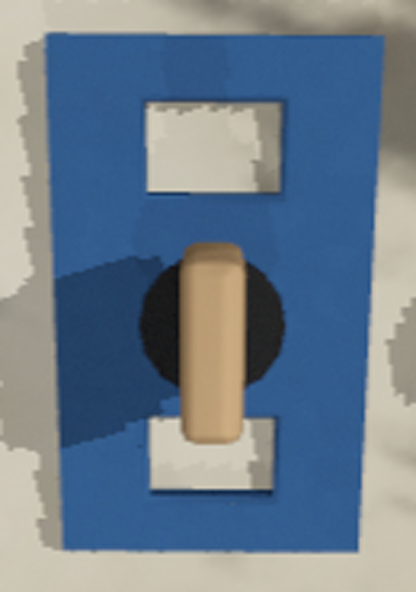

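```bash
python3 - <<'E'
from h import *
def cam(f):
    d=np.load(f);return wristcam(dict(tcp_pos=d["p"],tcp_rot=d["R"]))
def up(p,o,f=3.2): return [((a+.5)/f-.5+o[0],(b+.5)/f-.5+o[1]) for a,b in p]
x,y=.075,.045
L=lambda z:[(-x,-y,z),(-x,y,z),(x,y,z),(x,-y,z)]
p,r=fit(L(.008),up([(45,33),(384,36),(358,551),(62,551)],(215,85)),*cam("w2.npz"),[.45,-.11,-.19]);print("cover",p,np.degrees(p[2]));print(r)
w=cam("w2.npz");print("handle top ends",[ray(q,.056,*w) for q in up([(213,258),(211,440)],(215,85))])
p,r=fit(L(.034),up([(46,41),(393,40),(373,566),(70,566)],(215,85)),*cam("w1.npz"),[.45,.17,.12]);print("jig",p,np.degrees(p[2]));print(r)
print("pin",ray(up([(305,287)],(265,170),16)[0],.043,*cam("w1.npz")))
E
```

```text
cover [ 0.4515 -0.1138 -0.1985] -11.374266878464017
[[-0.468  -0.2143]
 [ 0.3303 -0.2237]
 [ 0.2522  0.6309]
 [-0.0921  0.0083]]
handle top ends [array([ 0.427 , -0.1089,  0.056 ]), array([ 0.4724, -0.1182,  0.056 ])]
jig [0.4451 0.1776 0.1325] 7.591514278161499
[[ 0.0439  0.181 ]
 [ 0.1099  0.0167]
 [-0.3449 -0.354 ]
 [ 0.1675  0.0729]]
pin [0.4448 0.1775 0.043 ]
```

Both views agree to about 2–3 mm. For the fit I'll use the wrist values for both the cover and the pin, because any constant offset then cancels. Now I grasp.

```bash
python3 - <<'E'
from h import *
R=Rz(-.1965)
goto((.4512,-.1138,.12),R)
print(movel((.4512,-.1138,.029),rate=.12,threshold=15))
sleep(.2);s=read_state();print(s["time"],s["tcp_pos"],s["contact_force"])
close_gripper(90);sleep(.2)
s=read_state();print(s["time"],s["tcp_pos"],s["contact_force"],s["gripper_width"])
im=snapshot("wrist");cv2.imwrite("pics/w3.png",im[:,:,::-1]);np.savez("w3.npz",p=s["tcp_pos"],R=s["tcp_rot"])
E
```

```text
False
5.2667 [ 0.4519 -0.1138  0.0297] [ 0.2031 -0.483   0.0333]
6.1083 [ 0.4513 -0.1139  0.0292] [-1.1206  0.4421  6.2216] 0.014277203393730207
```

View pics/w3.png

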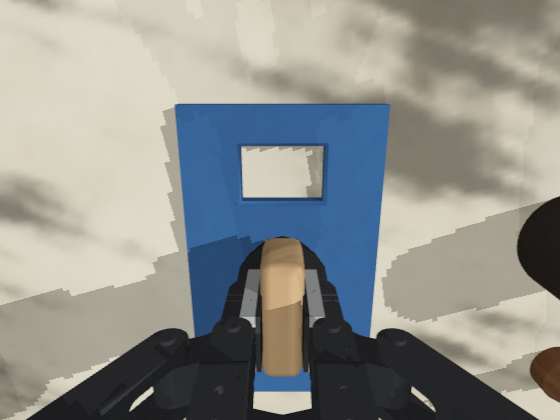

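w3 shows the handle between the pads and the plate's far edge from (176,104) to (389,104). The 6 N upward force suggests the tips are on the flange. Next: lift, look, and carry.

```bash
python3 - <<'E'
from h import *
s=read_state();p=s["tcp_pos"]
movel((p[0],p[1],.15),rate=.12);sleep(.2)
s=read_state();print(s["time"],s["tcp_pos"],s["contact_force"],s["gripper_width"])
im=snapshot("wrist");cv2.imwrite("pics/w4.png",im[:,:,::-1]);np.savez("w4.npz",p=s["tcp_pos"],R=s["tcp_rot"])
a=cv2.resize(im[85:215,160:400,::-1],None,fx=3.3,fy=3.3,interpolation=cv2.INTER_CUBIC);cv2.imwrite("pics/w4c.png",a)
im=snapshot("side");cv2.imwrite("pics/s4.png",im[:,:,::-1])
E
```

```text
7.5167 [ 0.4508 -0.1139  0.1494] [ 0.269   0.7653 -1.5278] 0.014108404405571739
```

View pics/w4.png

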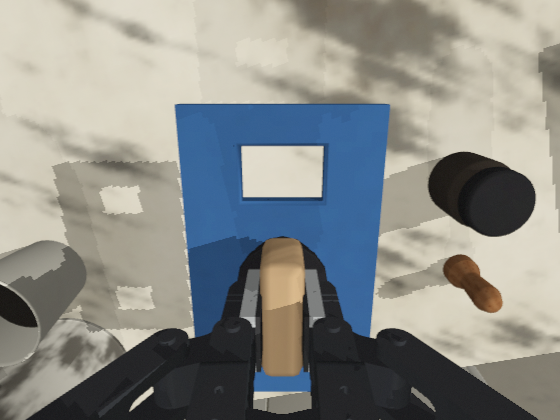

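View pics/w4c.png

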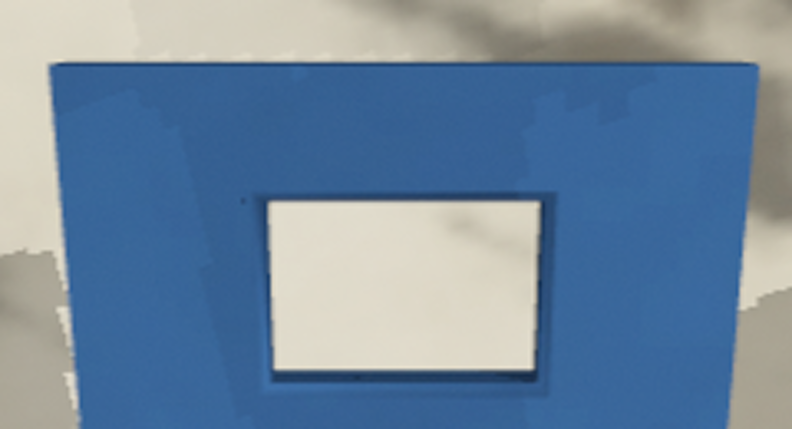

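View pics/s4.png

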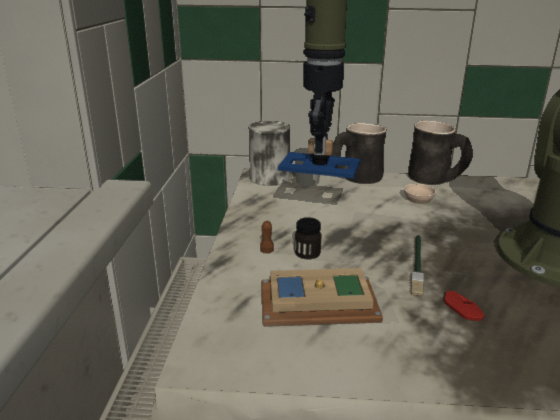

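The cover is held level; in w4 the far corners are at crop (52,64) and (758,64) and the near edge at row 391, the same as before the lift, so nothing slipped. I'll compute the cover's origin in the tool frame.

```bash
python3 - <<'E'
from h import *
d=np.load("w4.npz");s=dict(tcp_pos=d["p"],tcp_rot=d["R"]);C=wristcam(s)
u=lambda a,b:((a+.5)/3.3-.5+160,(b+.5)/3.3-.5+85)
zt=s["tcp_pos"][2]-.0292+.008
x,y=.075,.045
for zz in (zt-.001,zt,zt+.001):
    p,r=fit([(-x,-y,zz),(-x,y,zz)],[u(52,64),u(758,64)],*C,[.45,-.11,-.2]);
    off=s["tcp_rot"].T@(np.r_[p[:2],0]-np.r_[s["tcp_pos"][:2],0])
    print("cover",p,np.degrees(p[2]),r.ravel(),"tool offs",off[:2])
    c_,s_=np.cos(p[2]),np.sin(p[2]); print(" near edge row",proj([p[0]+c_*x,p[1]+s_*x,zz],*C))
R=s["tcp_rot"];print("tool yaw",np.degrees(np.arctan2(-R[1,0],-R[0,0])), R[:,2])
E
```

```text
cover [ 0.4514 -0.1134 -0.1969] -11.281932007261888 [-0.806   0.0697  0.8069  0.0705] tool offs [-0.0005  0.0006]
 near edge row [[282.2699 391.0749]]
cover [ 0.4514 -0.1134 -0.1969] -11.28211155916168 [-1.461   0.127   1.4627  0.1285] tool offs [-0.0004  0.0006]
 near edge row [[282.269  392.4586]]
cover [ 0.4514 -0.1134 -0.1969] -11.282294005812217 [-2.124   0.1858  2.1264  0.188 ] tool offs [-0.0004  0.0006]
 near edge row [[282.268  393.8558]]
tool yaw -11.265346419758622 [-0.0014 -0.0003 -1.    ]
```

```bash
python3 - <<'E'
from h import *
R=Rz(.132)
t=np.array([.4448,.1775,0])-R@np.array([-.0004,.0006,0]); print(t)
goto((t[0],t[1],.15),R)
movel((t[0],t[1],.079),R,rate=.12);sleep(.3)
s=read_state();print(s["time"],s["tcp_pos"],s["contact_force"],s["gripper_width"])
im=snapshot("wrist");cv2.imwrite("pics/w5.png",im[:,:,::-1]);np.savez("w5.npz",p=s["tcp_pos"],R=s["tcp_rot"])
a=cv2.resize(im[65:215,160:400,::-1],None,fx=3.3,fy=3.3,interpolation=cv2.INTER_CUBIC);cv2.imwrite("pics/w5c.png",a)
im=snapshot("side")[:,:,::-1];cv2.imwrite("pics/s5.png",cv2.resize(im[170:340,200:420],None,fx=3.4,fy=3.4,interpolation=cv2.INTER_CUBIC))
im=snapshot("top")[:,:,::-1];cv2.imwrite("pics/t5.png",im)
E
```

```text
[0.4445 0.1769 0.    ]
9.775 [0.4448 0.1771 0.0796] [ 0.981   0.3314 -2.3694] 0.014715631181672403
```

View pics/w5c.png

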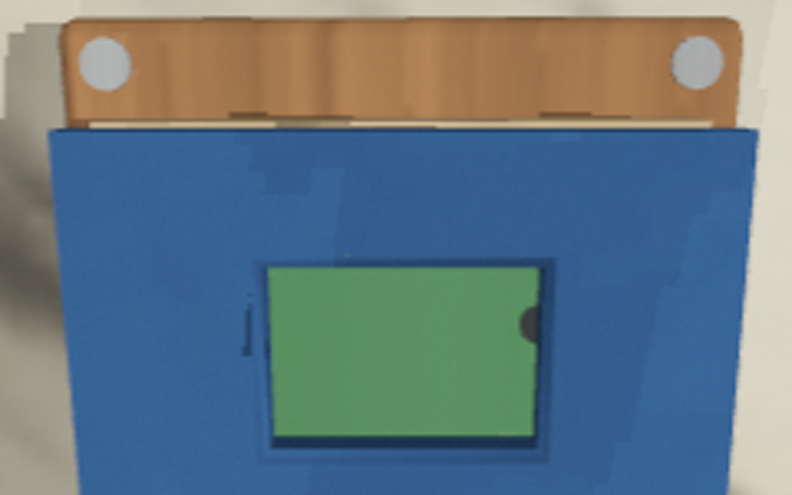

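View pics/s5.png

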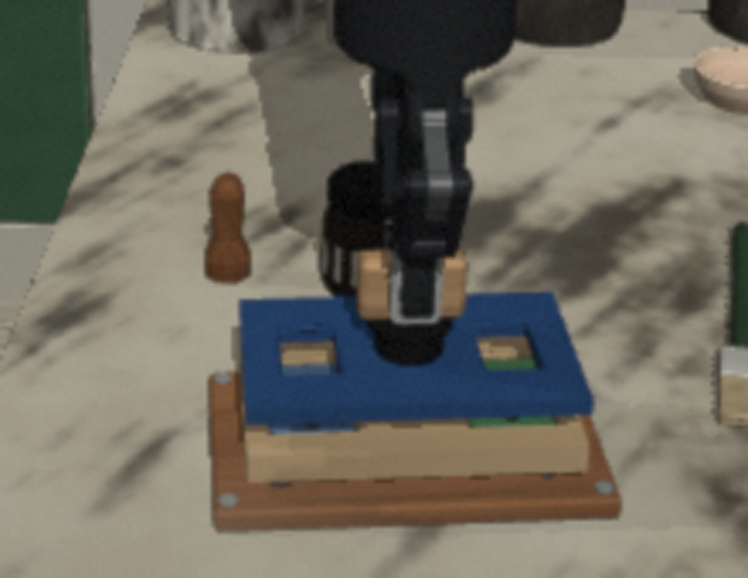

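w5 shows the plate centred laterally over the nest to about 0.4 mm. The nest's far corners are at crop (88,123) and (714,123), and the screws at (104,64) and (697,62). Next is the own-x offset.

```bash
python3 - <<'E'
from h import *
d=np.load("w5.npz");s=dict(tcp_pos=d["p"],tcp_rot=d["R"]);C=wristcam(s)
u=lambda a,b:((a+.5)/3.3-.5+160,(b+.5)/3.3-.5+65)
x,y=.075,.045
zc=s["tcp_pos"][2]-.0292+.008
pc,r=fit([(-x,-y,zc),(-x,y,zc)],[u(50,129),u(758,129)],*C,[.44,.17,.13]);print("cover",pc,r.ravel())
pn,r=fit([(-x,-y,.034),(-x,y,.034)],[u(88,122),u(714,122)],*C,[.44,.17,.13]);print("nest ",pn,r.ravel())
pb,r=fit([(-.09,-.055,.012),(-.09,.055,.012)],[u(62,18),u(742,17)],*C,[.44,.17,.13]);print("base ",pb,r.ravel())
for z in (.034,): print(ray(u(88,122),z,*C),ray(u(714,122),z,*C))
for q in (pn,pb):
    print("nest-cover in own frame mm", 1e3*(np.array([[np.cos(.132),np.sin(.132)],[-np.sin(.132),np.cos(.132)]])@(q-pc)[:2]), "dyaw deg",np.degrees((q-pc)[2]))
# side view
c=camera_info("side");print(proj([.4448,.1775,.043],c["R"],c["t"],c["K"]))
E
```

```text
cover [0.4453 0.1776 0.1317] [-1.2953  0.114   1.2983  0.1149]
nest  [0.4454 0.1773 0.1317] [ 0.2321 -0.0179 -0.2326 -0.0177]
base  [0.4456 0.1776 0.1333] [-3.0929  0.2649  3.099   0.255 ]
[0.377  0.1227 0.034 ] [0.3651 0.2121 0.034 ]
nest-cover in own frame mm [ 0.0902 -0.3709] dyaw deg 0.0008589801382816983
nest-cover in own frame mm [ 0.3566 -0.0573] dyaw deg 0.08908294563217473
[[318.4105 280.3008]]
```

View pics/t5.png

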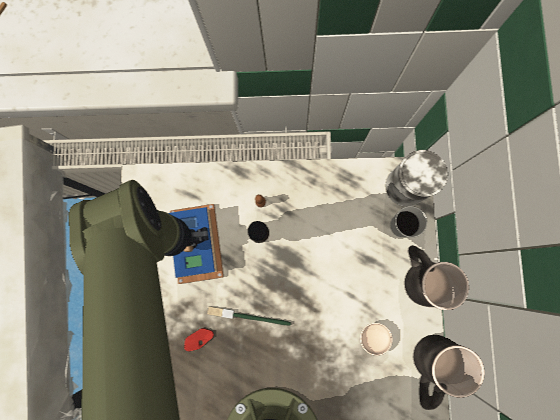

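Relative error is under 0.4 mm and yaw is matched. I'll descend gently with a force stop; stopping at a TCP height of about 0.072 would mean it is riding on the pin.

```bash
python3 - <<'E'
from h import *
t=np.array([.4445,.1767])
print(movel((t[0],t[1],.0625),rate=.03,threshold=4))
s=read_state();print(s["time"],s["tcp_pos"],s["contact_force"],s["gripper_width"])
sleep(.2);s=read_state();print(s["time"],s["tcp_pos"],s["contact_force"],s["gripper_width"])
im=snapshot("side")[:,:,::-1];cv2.imwrite("pics/s6.png",cv2.resize(im[170:340,200:420],None,fx=3.4,fy=3.4,interpolation=cv2.INTER_CUBIC))
E
```

```text
True
10.475 [0.4441 0.1766 0.0624] [-0.3405  0.2114  4.0685] 0.01440606199076856
10.675 [0.4441 0.1765 0.0624] [0.929  1.0461 4.8315] 0.0147559229085509
```

View pics/s6.png

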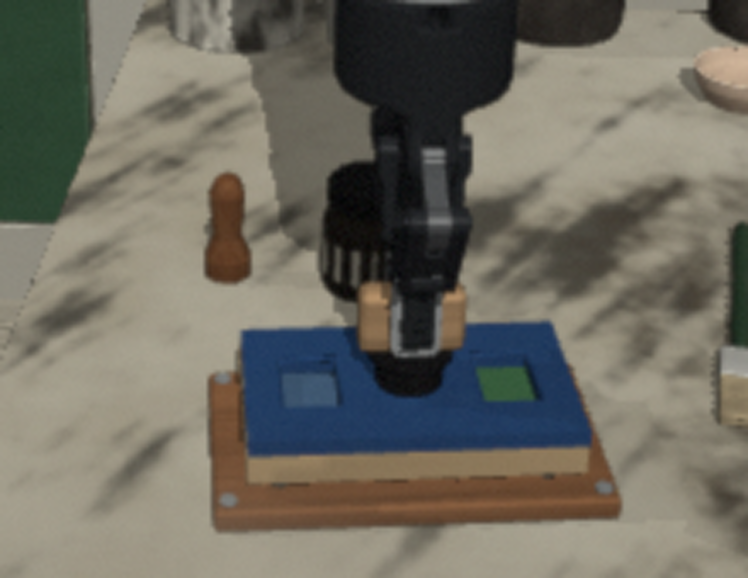

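The cover has dropped on the pin and lies flat on the nest, with the tiles in the windows. Now I press.

```bash
python3 - <<'E'
from h import *
s=read_state();p=s["tcp_pos"]
for z in (.0595,.0575,.056,.0545,.053,.0515,.050):
    hit=movel((.4443,.1766,z),rate=.02,threshold=25);sleep(.15);s=read_state()
    print(s["time"],z,hit,s["tcp_pos"],s["contact_force"],s["moment"])
    if s["contact_force"][2]>18 or hit: break
im=snapshot("side")[:,:,::-1];cv2.imwrite("pics/s7.png",cv2.resize(im[170:340,200:420],None,fx=3.4,fy=3.4,interpolation=cv2.INTER_CUBIC))
s=read_state();im=snapshot("wrist");cv2.imwrite("pics/w7.png",im[:,:,::-1]);np.savez("w7.npz",p=s["tcp_pos"],R=s["tcp_rot"])
E
```

```text
11.15 0.0595 False [0.4441 0.1765 0.0597] [-0.8523 -1.0525  5.838 ] [-0.0026  0.073   0.0273]
11.55 0.0575 False [0.4441 0.1765 0.0578] [-0.9245 -0.8208  7.1265] [-0.0989  0.1758  0.0405]
11.95 0.056 False [0.4441 0.1766 0.0572] [-3.5269 -1.8165 15.066 ] [-0.3815  0.7724  0.0425]
12.35 0.0545 False [0.4441 0.1766 0.0571] [-8.5462 -3.8695 26.9401] [-0.8818  1.6646  0.0523]
```

View pics/s7.png

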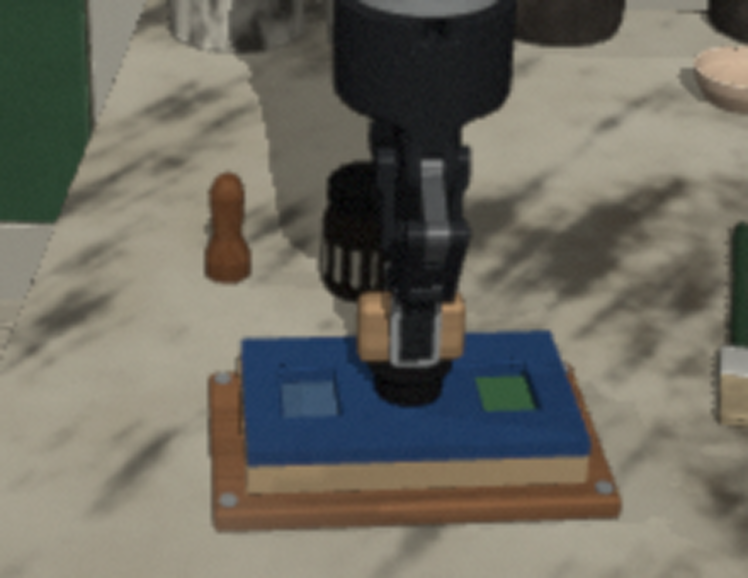

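View pics/w7.png

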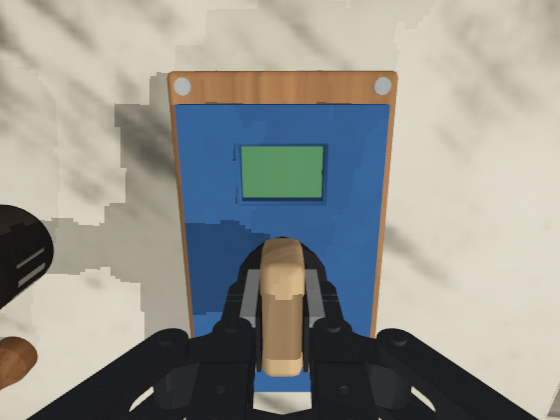

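The force climbs steeply at TCP 0.0571, about 6 mm below the seating height, so the nest is on its stop. 27 N is more than needed, so I'll ease off slightly, check stillness, and hand in.

```bash
python3 - <<'E'
from h import *
movel((.4441,.1766,.0555),rate=.02);sleep(.5)
a=read_state();sleep(.4);s=read_state()
for q in(a,s): print(q["time"],q["tcp_pos"],q["tcp_rot"][:,2],q["contact_force"],q["gripper_width"])
im=snapshot("side")[:,:,::-1];cv2.imwrite("pics/s8.png",im)
if 10<s["contact_force"][2]<35 and abs(s["tcp_pos"][2]-.0572)<.0006: close_job();print("handed in")
E
```

```text
13.2 [0.4441 0.1766 0.0572] [-0.0033 -0.0009 -1.    ] [-4.3108 -1.9003 18.4398] 0.014767300898621064
13.6 [0.4442 0.1766 0.0572] [-0.0032 -0.0009 -1.    ] [-6.1225 -2.385  18.9019] 0.014242895630838096
the job is handed in; nothing more can be done
handed in
```

View pics/s8.png

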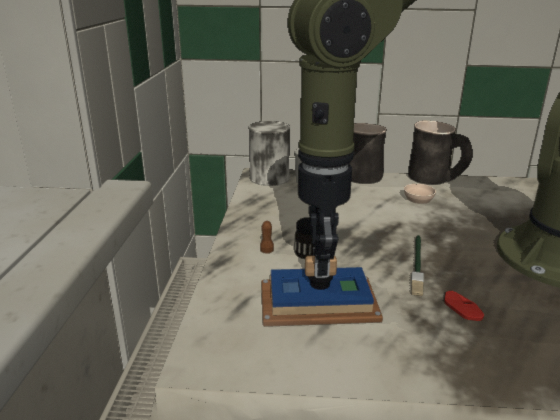

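I gripped the cover by its handle, lifted its underside to about 120 mm and carried it over the jar to the jig. There it dropped onto the pin, and I pressed it until the nest reached its stop. I handed the job in at about 13.7 s, still gripping and pressing with about 19 N; no verdict is reported.

**Last checks**
- **Nest travel:** the tool held at z = 0.0572, about 6 mm below its computed seating height, and the force climbed steeply there. I infer from this that the nest is fully home; its travel was not measured directly.
- **Fit and squareness:** hovering just above the pin, the cover was within 0.4 mm of the jig and within 0.1° of square. In the last pictures it lies flat, with both tiles in its windows.
- **Stillness:** over the last 0.4 s the tool held still within 0.1 mm and was within 0.2° of vertical.
- **Bystanders:** the stamp stands where it was at the start in the last side picture. The jar and beaker are partly or wholly hidden by the arm there. The top picture taken before the final press showed them in place, and nothing came near them afterwards.

**Disagreements:** the top and wrist cameras differed by 2–4 mm in absolute position. I used the wrist values for both the cover and the pin. A sideways force of about 6 N remained while pressing. The press briefly reached 27 N before I eased it.

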